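Lay out the stacked tea-for-one set

TASK

The tea-for-one set is stored as a tower; take it apart and lay it out for brewing, one piece at a time from the top down: the wooden lid onto the green lid rest, then the steel infuser into the ring of the drip stand so that it hangs fully home, then the blue pot onto the cork trivet, and last the white cup onto the saucer. Keep every piece upright, set it down in the middle of its place without dropping it, and let go of it before you take the next. Do not push the honey jar or the tea box about, and keep the arm clear of the wall cabinet.

Things in the scene. Friction and masses are not known exactly. Their poses are not given: they have to be found in the camera images.
- lid: Dark wooden lid, top of the tower: a disc 56 across (z 5 to 12) with a round knob 20 across on top (z 12 to 34) and a cork plug 43 across below (z 0 to 5), which sits loosely in the infuser's collar at the start and lifts straight out. Origin: centre of the plug's underside, z up. Yaw does not matter. About 45 g.
- infuser: Steel tea infuser: tapered perforated basket, 36 across at the bottom, 55 at the top (z 0 to 44), flange 62 across (z 44 to 47), upright open collar 52 across (z 47 to 66), the place to grip. Origin: centre of the basket's underside, z up. Yaw does not matter. About 70 g. At the start it hangs in the pot's mouth by its flange and lifts straight out.
- pot: Blue ceramic pot, 76 high, about 190 g: upper body 66 across (z 34 to 76), the place to grip; lower body 57, foot 48 across; mouth 58. A short spout along the pot's +x reaches 50 from the axis: grip across the pot's y axis. Origin: centre of the underside, z up. At the start it stands 34 deep in the cup, shoulder on the cup's rim, and lifts straight out.
- cup: White ceramic cup, bottom of the tower, 62 high, about 170 g: 70 across outside (straight from z 24 up), 60 inside, foot 48 across. Loop handle along the cup's -x, out to 61 from the axis: grip across the cup's y axis. Origin: centre of the underside, z up.
- lid_rest: Green round lid rest, a low dish 76 across, fixed. Its floor, 67 across, lies 11 above the worktop, its low rim 14. Origin: centre of the underside. The lid belongs here, plug down: its origin then stands 11 above this one.
- drip_stand: Drip stand, fixed: a level dark wire ring, 60 inside and 70 outside, its top 62.5 above the worktop, on three legs over a white dish 88 across. Origin: centre of the dish's underside, right below the ring's centre. The infuser belongs here, flange lying on the ring: its origin then stands 18.5 above this one.
- trivet: Round cork trivet with a dark wooden edge, 103 across, 9 high, flat, fixed. Origin: centre of the underside. The pot belongs here; its origin then stands 9 above this one.
- saucer: White ceramic saucer, 124 across, rim 15 high, flat floor about 68 across that lies 6 above the worktop, fixed. Origin: centre of the underside. The cup belongs here; its origin then stands 6 above this one.
- honey_jar: Bystander: honey jar with a dark cap, 61 across, 82 high, standing behind the work. Origin: centre of the underside.
- tea_box: Bystander: dark tea carton, 69 by 122, 112 high, standing behind the work. Origin: centre of the underside. Over the back of the worktop hangs a wall cabinet: its doors and knobs begin 570 in front of the robot's base axis, its underside is 450 above the worktop; swinging the arm out in an arc between places runs the wrist into it, so travel straight and low.

How it is judged:
By the outcome, as a careful person would: the job done as asked, in the order asked, and still so for the second after the job is handed in, with the robot touching nothing.
It also fails if it takes over 115 s, if anything falls off the work surface, if the arm or the gripper's body presses on something with over 40 N, if the wrist force passes 120 N, or if a joint passes its speed limit or range.

ROBOT

A 6-joint arm with a two-finger parallel gripper is mounted at the origin on a cart in front of the work surface, level with it; the furniture and walls round the work are solid. World frame = base frame: x ahead of the robot, y to its left, z up, the work surface at z = 0. Lengths are in m, angles in rad, forces in N, time in s.
With the tool pointing down it reaches from about 0.375 to 0.975 m from the base axis. Payload 3.8 kg.
Tool frame: the origin (TCP) lies at the very end of the fingers, on their centre line; the grasp point (between the pads) lies 19 mm behind it (bot.pinch_z is the distance from the TCP to the grasp point, in m); x points along the fingers, y is the direction in which the jaws open and shut, and the axes are right-handed (so a half turn about x gives the same grasp; the last joint's range is limited). The gripper opens to 85 mm and grips with 20 to 120 N. Pads are 22 mm wide; open, the fingers measure 114 mm over their backs; the gripper's body (76 mm by 85 mm) begins 54 mm behind the grasp point. The pads swing forward as they close: fully open they stand 13 mm farther back than shut.
Start: joints at [-1.343, 0.264, 1.604, -0, 1.274, -0.037], TCP at [0.177, -0.651, 0.231] pointing down, gripper open.
Joint ranges: [-2.63, 2.63], [-0.94, 2.18], [0.31, 2.57], [-1.31, 4.45], [0, 2.66], [-2.55, 2.55]. Speed limits (rad/s): [2.57, 2.57, 3.14, 3.14, 3.14, 3.14].

INTERFACE

Orientations are given as a rotation vector (axis times angle).
In Python, from workcell import monitor, imaging, finish_job, bot gives the robot as it stands.
- The arm moves only by the tool jog_arm, never from a script. Its argument "rows" is a list of rows, each a list of 7 numbers: the shift along the tool's x, y, z in m, then the turn, a rotation vector about the tool's x, y, z in rad, then the opening in per cent of the stroke, from 0 (shut) to 100 (fully open). A call has 1 to 20 rows; each row is the pose to reach, as a shift and turn from the pose measured when the call began, along the tool's axes at that moment; what a row does not reach only later rows make up. A row lasts 1/10 s, in which the tool goes at most 50 mm and 8.59 degrees, less where a joint would pass 70% of its speed; a pose out of reach is approached as far as the arm can. A call with a gripper value outside its range is refused whole. The fingers move at their own pace and stop on an object; "force" is the grip in N (left out, the last holds). Time passes only in rows, so rows that repeat a pose let the fingers close. It gives the time, the measured TCP pose, the force and the opening at its end, in the units of the state.
- monitor.read_state(): the state, without advancing time (a new reading comes with each control period).
- imaging.read_camera(name): name is "scene" or "top" or "wrist"; returns the picture (480x640x3 uint8, blue, green, red); there is no depth.
- imaging.camera_params(name): a dict with "fx", "fy", "cx", "cy" (pixels), "T" (4x4, takes a point from camera to world coordinates); the wrist camera has in their place "T_tool_cam" (4x4, takes a point from camera to tool coordinates, whose origin is the TCP and whose axes are the tool frame's). Camera axes: x right, y down, z forward; pixel columns grow to the right and rows downward; lengths in m; the calibration is good to about 2 mm. A picture is of the moment at which its call begins: read the wrist's pose just before it. camera_params takes no time and is no camera call.
- finish_job(): hands the job in, once; it reports no verdict.
The state is a dict: "time": time; "q": joint angles; "joint_vel": joint speeds; "joint_torque": joint torques, N m; "tool_pos": TCP position; "tcp_rot": TCP orientation; "wrist_force": force on the tool from outside, world axes, zero at the start; "torque": the same for the moment, N m; "width": opening from 0.0 (shut) to 1.0 (fully open).
Only numpy, scipy, OpenCV 4.12 (cv2) and the standard library are available. Lean on these libraries where they do the work, as an engineer would, in place of code of your own. Each camera call takes 0.05 s, during which the arm holds its last target. There are 200 camera calls.

## Working session

There is one attempt and no reset: what is moved stays moved. The work goes in short steps, Python scripts to look and compute and a tool call to move; the robot and the scene stay as the last step left them, time stands still between calls to the robot, and variables do not carry over. Pictures are saved under pics/ and viewed, about 12 in all and at most 16, crops included, and the job is handed in when it is done.

Besides the shell and the picture viewer there is one more tool, called as name([rows], argument=value, ...), one row to a line, values as JSON. jog_arm: Moves the arm, as the interface text tells. Its arguments: {"type":"object","properties":{"rows":{"type":"array","items":{"type":"array","items":{"type":"number"}}},"force":{"type":"number"}},"required":["rows"]}

```bash
ls; mkdir -p pics; python3 - <<'E'
from workcell import monitor, imaging, bot
import cv2
s=monitor.read_state();print(s)
for n in("scene","top"):
    cv2.imwrite(f"pics/{n}0.png",imaging.read_camera(n));print(n,imaging.camera_params(n))
print(imaging.camera_params("wrist"))
E
```

```text
pics
{'time': 0.0, 'q': array([-1.34288973e+00,  2.64762292e-01,  1.60537510e+00,  2.72136245e-06,
        1.27370340e+00, -3.68657612e-02]), 'joint_vel': array([-0.00100768,  0.00079657,  0.00094185, -0.00161145,  0.00040593,
        0.00061876]), 'joint_torque': array([ 7.08844891e-04, -5.15109730e+01, -3.67318118e+01,  2.94877891e-04,
        1.30044058e-02,  1.37727031e-05]), 'tool_pos': array([ 0.17649617, -0.6507575 ,  0.22995528]), 'tcp_rot': array([ 2.0807897 ,  0.27946658, -2.08123441]), 'wrist_force': array([-0.09894445, -0.07398612,  0.94436988]), 'torque': array([ 0.03717945,  0.01086858, -0.00893839]), 'width': 0.9992711157772916}
scene {'fx': 565.0023170246286, 'fy': 565.0023170246286, 'cx': 312.1131415092322, 'cy': 243.7412004946193, 'T': array([[-0.68074753, -0.52863275,  0.50708009, -0.05010053],
       [-0.73237702,  0.50476395, -0.45698715,  0.50728299],
       [-0.01437737, -0.68246668, -0.73077529,  0.97623159],
       [ 0.        ,  0.        ,  0.        ,  1.        ]])}
top {'fx': 461.20593662398164, 'fy': 461.20593662398164, 'cx': 317.9718319935756, 'cy': 241.44992937532734, 'T': array([[-0.01543842, -0.99845865,  0.05331027,  0.46888366],
       [-0.99982506,  0.01485254, -0.01136891, -0.03920643],
       [ 0.01055959, -0.05347646, -0.99851328,  1.16612069],
       [ 0.        ,  0.        ,  0.        ,  1.        ]])}
{'fx': 374.3479352152025, 'fy': 374.3479352152025, 'cx': 320.1033298188639, 'cy': 241.86584877450056, 'T_tool_cam': array([[ 1.18339725e-05, -2.83866726e-01,  9.58863745e-01,
        -1.43784859e-01],
       [ 9.99999727e-01, -7.04648607e-04, -2.20949288e-04,
        -1.09791041e-04],
       [ 7.38382153e-04,  9.58863486e-01,  2.83866640e-01,
        -7.23963247e-02],
       [ 0.00000000e+00,  0.00000000e+00,  0.00000000e+00,
         1.00000000e+00]])}
```

View pics/top0.png

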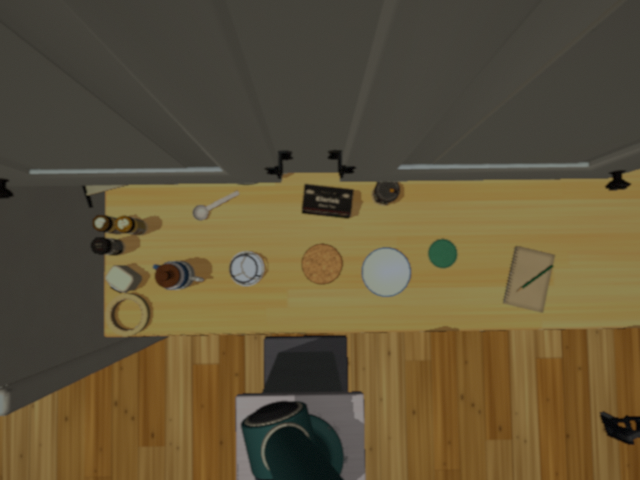

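View pics/scene0.png

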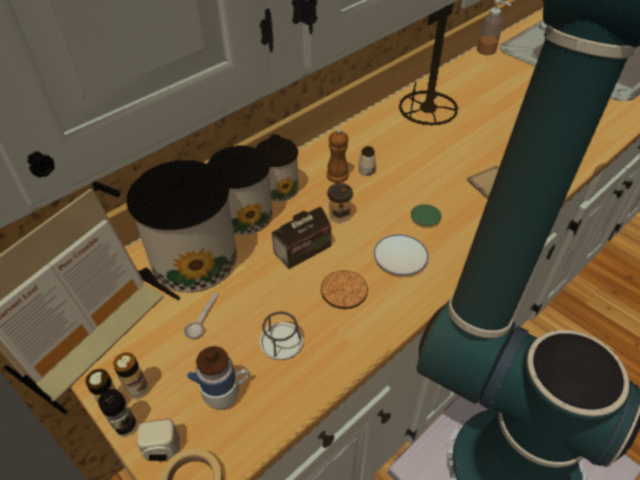

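The top view shows the tower at about (172,275), with its spout on the left and its handle on the right. The drip stand is at (247,268), trivet (322,264), saucer (386,272) and lid rest (443,253). The scene view agrees: tower at (217,380), stand (282,335), trivet (345,290), saucer (401,255), rest (426,215).

```bash
cat > h.py <<'E'
import numpy as np, cv2
from scipy.spatial.transform import Rotation as R
from workcell import monitor, imaging
def cam(n, s=None):
    p=imaging.camera_params(n)
    if n=="wrist":
        T=np.eye(4);T[:3,:3]=R.from_rotvec(s["tcp_rot"]).as_matrix();T[:3,3]=s["tool_pos"];p["T"]=T@p["T_tool_cam"]
    return p
def cast(p,uv,z):
    d=p["T"][:3,:3]@np.array([(uv[0]-p["cx"])/p["fx"],(uv[1]-p["cy"])/p["fy"],1]);o=p["T"][:3,3]
    return o+d*(z-o[2])/d[2]
def proj(p,X):
    c=p["T"][:3,:3].T@(np.array(X)-p["T"][:3,3]);return np.array([p["fx"]*c[0]/c[2]+p["cx"],p["fy"]*c[1]/c[2]+p["cy"]])
def snap(n,f):
    s=monitor.read_state();im=imaging.read_camera(n);cv2.imwrite(f"pics/{f}.png",im);return im,cam(n,s),s
def circ(mask,p,z):
    """largest contour of mask cast on plane z -> min enclosing/fit circle centre, mean radius"""
    c=max(cv2.findContours(mask.astype(np.uint8),0,1)[0],key=cv2.contourArea)[:,0]
    c=cv2.convexHull(c)[:,0]
    P=np.array([cast(p,q,z)[:2] for q in c]);A=np.c_[2*P,np.ones(len(P))];b=(P**2).sum(1)
    x=np.linalg.lstsq(A,b,rcond=None)[0];r=np.hypot(*(P-x[:2]).T);return x[:2].round(4),r.mean().round(4),r.std().round(4)
E
python3 - <<'E'
from h import *
p={n:cam(n) for n in("top","scene")}
im={n:cv2.imread(f"pics/{n}0.png") for n in p}
win={"top":dict(rest=(443,253,25),triv=(322,264,32),sauc=(386,272,36),stand=(247,268,28),lid=(172,275,24)),
"scene":dict(rest=(426,215,28),triv=(345,290,40),sauc=(401,255,42),stand=(282,340,34))}
zz=dict(rest=.014,triv=.009,sauc=.015,stand=.01,lid=.15)
for n in p:
  hsv=cv2.cvtColor(im[n],cv2.COLOR_BGR2HSV).astype(int);H,S,V=hsv[...,0],hsv[...,1],hsv[...,2]
  for k,(u,v,w) in win[n].items():
    m={"rest":(H>45)&(H<95)&(S>80),"sauc":(S<90)&(V>90),"stand":(S<80)&(V>90),"triv":(H<14)|(S<0),"lid":(H<15)&(V<120)}[k]
    b=np.zeros(m.shape,bool);b[v-w:v+w,u-w:u+w]=1
    print(n,k,circ(m&b,p[n],zz[k]))
  for q in ([(322,264),(290,300),(172,275),(157,266),(195,280)] if n=="top" else [(345,290),(390,310),(217,380)]): print(q,hsv[q[1],q[0]],cast(p[n],q,.06)[:2])
# heads of windows
a=cv2.resize(im["top"][235:305,90:290],None,fx=4,fy=4,interpolation=2)
b=cv2.resize(im["scene"][300:440,140:340],None,fx=4,fy=4,interpolation=2)[:310]
cv2.imwrite("pics/c1.png",np.vstack([a,b]))
E
```

```text
top rest (array([ 0.4965, -0.3636]), np.float64(0.0348), np.float64(0.0003))Traceback (most recent call last):
  File "<stdin>", line 12, in <module>
  File "h.py", line 18, in circ
    c=max(cv2.findContours(mask.astype(np.uint8),0,1)[0],key=cv2.contourArea)[:,0]
      ~~~^^^^^^^^^^^^^^^^^^^^^^^^^^^^^^^^^^^^^^^^^^^^^^^^^^^^^^^^^^^^^^^^^^^^
ValueError: max() iterable argument is empty
```

```bash
cat > a.py <<'E'
from h import *
p={n:cam(n) for n in("top","scene")}
im={n:cv2.imread(f"pics/{n}0.png") for n in p}
win={"top":dict(rest=(443,253,25),triv=(322,264,30),sauc=(386,272,36),stand=(247,268,28),lid=(172,275,24)),
"scene":dict(rest=(426,215,28),triv=(345,290,36),sauc=(401,255,42),stand=(282,340,34))}
zz=dict(rest=.014,triv=.009,sauc=.015,stand=.01,lid=.15)
a=cv2.resize(im["top"][235:305,90:290],None,fx=4,fy=4,interpolation=2)
b=cv2.resize(im["scene"][300:440,140:340],None,fx=4,fy=4,interpolation=2)[:310]
cv2.imwrite("pics/c1.png",np.vstack([a,b]))
for n in p:
  hsv=cv2.cvtColor(im[n],cv2.COLOR_BGR2HSV).astype(int);H,S,V=hsv[...,0],hsv[...,1],hsv[...,2]
  for q in ([(322,264),(290,300),(172,275),(157,266),(195,280),(386,272),(247,276)] if n=="top" else [(345,290),(390,310),(217,380)]): print(q,hsv[q[1],q[0]],cast(p[n],q,.06)[:2])
  for k,(u,v,w) in win[n].items():
    m={"rest":(H>45)&(H<95)&(S>80),"sauc":(S<90)&(V>90),"stand":(S<80)&(V>90),"triv":(H<15),"lid":(H<12)&(V<120)}[k]
    b=np.zeros(m.shape,bool);b[v-w:v+w,u-w:u+w]=1
    print(n,k,(m&b).sum(),circ(m&b,p[n],zz[k]) if (m&b).any() else 0)
E
python3 a.py
```

```text
(322, 264) [ 17 149 140] [ 0.47369812 -0.06061554]
(290, 300) [ 25 112 143] [0.3891552  0.01704329]
(172, 275) [ 12 200  42] [0.45300739 0.29750503]
(157, 266) [106  90  65] [0.47499238 0.33320858]
(195, 280) [ 18  55 116] [0.44025743 0.2428305 ]
(386, 272) [104  18 153] [ 0.45218473 -0.21373164]
(247, 276) [ 30   8 127] [0.44783182 0.11897693]
top rest 614 (array([ 0.4965, -0.3636]), np.float64(0.0348), np.float64(0.0003))
top triv 0 0
top sauc 2019 (array([ 0.4523, -0.2204]), np.float64(0.0629), np.float64(0.0003))
top stand 886 (array([0.4667, 0.1274]), np.float64(0.0438), np.float64(0.0013))
top lid 228 (array([0.4541, 0.2731]), np.float64(0.0272), np.float64(0.0007))
(345, 290) [ 15 164 165] [ 0.44342121 -0.02593045]
(390, 310) [ 19 145 181] [ 0.34584451 -0.05494345]
(217, 380) [ 12  43 137] [0.45697901 0.28978798]
scene rest 424 (array([ 0.4974, -0.3606]), np.float64(0.0335), np.float64(0.0003))
scene triv 223 (array([ 0.4551, -0.0492]), np.float64(0.0312), np.float64(0.0034))
scene sauc 1788 (array([ 0.4546, -0.2186]), np.float64(0.0622), np.float64(0.0004))
scene stand 1190 (array([0.4693, 0.1297]), np.float64(0.0441), np.float64(0.0008))
```

View pics/c1.png

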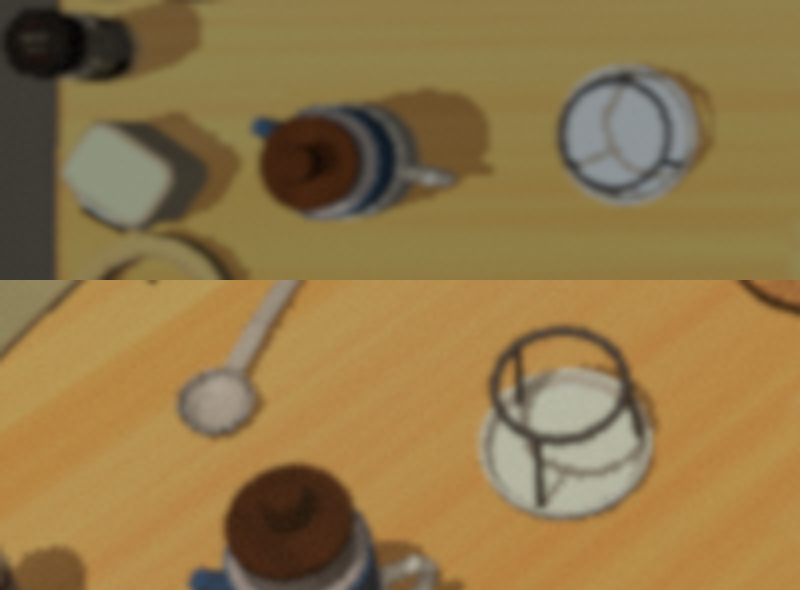

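The crop shows the tower cleanly: the lid disc is at (311,160), the spout tip at (262,127) and the handle tip at (450,180). The stand's ring is offset above its dish by perspective.

```bash
cat > b.py <<'E'
from h import *
from workcell import bot
s=monitor.read_state();M=R.from_rotvec(s["tcp_rot"]).as_matrix();print(M.round(3));print([a for a in dir(bot) if a[0]!='_'],bot.pinch_z)
p={n:cam(n) for n in("top","scene")};im={n:cv2.imread(f"pics/{n}0.png") for n in p}
t=im["top"];hsv=cv2.cvtColor(t,cv2.COLOR_BGR2HSV).astype(int)
b=np.zeros(t.shape[:2],bool);b[250:300,150:200]=1
print("lid",circ((hsv[...,0]<15)&(hsv[...,2]<120)&b,p["top"],.131))
c=np.array([.454,.279])
for nm,uv,z in(("spout",(155.5,266.8),.09),("spout",(155.5,266.8),.075),("handle",(202.5,280),.035)):
    d=cast(p["top"],uv,z)[:2]-c;print(nm,d,np.degrees(np.arctan2(d[1],d[0])))
# trivet via Hough on gray in top
for n,(u,v,w) in(("top",(322,264,32)),("scene",(345,290,40))):
    g=im[n][v-w:v+w,u-w:u+w].astype(int); bg=np.median(g[0],0);print(n,"bg",bg)
    m=np.zeros(im[n].shape[:2],bool); m[v-w:v+w,u-w:u+w]=(np.abs(g-bg).sum(2)>45)
    m=cv2.morphologyEx(m.astype(np.uint8),cv2.MORPH_OPEN,np.ones((3,3)))
    print(m.sum(),circ(m,p[n],.009))
# ring (dark) in both
for n,(u,v,w) in(("top",(244,268,18)),("scene",(280,330,20))):
    g=im[n].max(2);m=np.zeros(g.shape,bool);m[v-w:v+w,u-w:u+w]=g[v-w:v+w,u-w:u+w]<75
    print(n,m.sum(),circ(m,p[n],.06))
E
python3 b.py
```

```text
[[-0.     0.262 -0.965]
 [ 0.002 -0.965 -0.262]
 [-1.    -0.002 -0.   ]]
['MotionError', 'pinch_z'] 0.0187
lid (array([0.4545, 0.2819]), np.float64(0.0299), np.float64(0.0011))
spout [0.01902555 0.04757107] 68.20157669576336
spout [0.01908329 0.05266963] 70.0835097606599
handle [-0.01467695 -0.04803363] -106.99083075282505
top bg [ 76. 127. 143.]
1064 (array([ 0.4749, -0.061 ]), np.float64(0.0527), np.float64(0.0007))
scene bg [ 77. 141. 180.]
1791 (array([ 0.475 , -0.0556]), np.float64(0.0544), np.float64(0.001))
top 17 (array([0.4992, 0.1222]), np.float64(0.0038), np.float64(0.0))
scene 12 (array([0.4376, 0.1077]), np.float64(0.0057), np.float64(0.0))
```

jog_arm([
  [0.03,-0.277,-0.359,-0.977,0,0,100],
  [0.03,-0.277,-0.359,-0.977,0,0,100],
  [0.03,-0.277,-0.359,-0.977,0,0,100],
  [0.03,-0.277,-0.359,-0.977,0,0,100],
  [0.03,-0.277,-0.359,-0.977,0,0,100],
  [0.03,-0.277,-0.359,-0.977,0,0,100],
  [0.03,-0.277,-0.359,-0.977,0,0,100],
  [0.03,-0.277,-0.359,-0.977,0,0,100],
  [0.03,-0.277,-0.359,-0.977,0,0,100],
  [0.03,-0.277,-0.359,-0.977,0,0,100],
  [0.03,-0.277,-0.359,-0.977,0,0,100],
  [0.03,-0.277,-0.359,-0.977,0,0,100],
  [0.03,-0.277,-0.359,-0.977,0,0,100],
  [0.03,-0.277,-0.359,-0.977,0,0,100],
])

```text
time: 1.5
tool_pos: [0.4497, -0.2907, 0.2007]
tcp_rot: [1.45, 1.036, -1.449]
wrist_force: [0.1, -0.3, -0.6]
width: 1.001
```

```bash
cat > w1.py <<'E'
from h import *
im,p,s=snap("wrist","w1");print(s["time"],s["tool_pos"].round(4),R.from_rotvec(s["tcp_rot"]).as_matrix().round(4),s["q"].round(2))
hsv=cv2.cvtColor(im,cv2.COLOR_BGR2HSV).astype(int);H,S,V=hsv[...,0],hsv[...,1],hsv[...,2]
print("rest px",proj(p,(.4965,-.3636,.011)),circ((H>45)&(H<95)&(S>80),p,.014))
u,v=proj(p,(.453,-.22,.01)).astype(int);print("sauc px",u,v)
b=np.zeros(H.shape,bool);w=85;b[max(v-w,0):v+w,max(u-w,0):u+w]=1
print("sauc",circ((S<80)&(V>90)&b,p,.015))
E
python3 w1.py
```

```text
1.5 [ 0.4497 -0.2907  0.2007] [[-6.000e-04  9.456e-01 -3.252e-01]
 [ 1.800e-03 -3.252e-01 -9.456e-01]
 [-1.000e+00 -1.200e-03 -1.500e-03]] [-0.62  0.02  1.94  0.    1.18 -0.29]
rest px [391.97668108 269.87063616] (array([ 0.4969, -0.3637]), np.float64(0.0369), np.float64(0.0001))
sauc px 297 136
sauc (array([ 0.4528, -0.2199]), np.float64(0.0593), np.float64(0.0001))
```

View pics/w1.png

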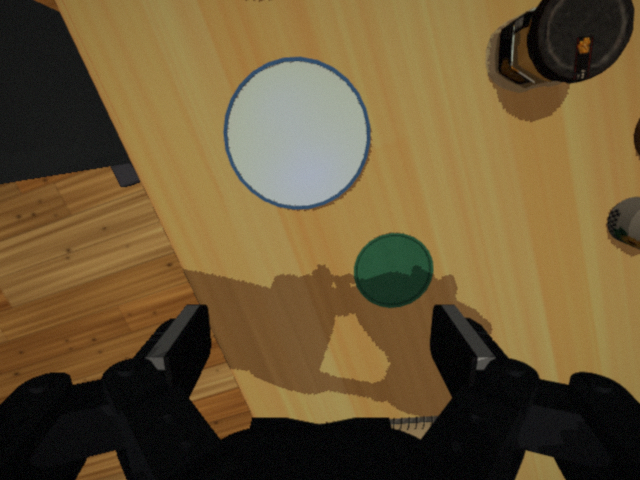

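The wrist view shows the saucer at (297,133) and the rest at (394,270). Both agree with the top camera to within 1 mm.

jog_arm([
  [0,-0.114,-0.331,0,0,0,100],
  [0,-0.114,-0.331,0,0,0,100],
  [0,-0.114,-0.331,0,0,0,100],
  [0,-0.114,-0.331,0,0,0,100],
  [0,-0.114,-0.331,0,0,0,100],
  [0,-0.114,-0.331,0,0,0,100],
  [0,-0.114,-0.331,0,0,0,100],
  [0,-0.114,-0.331,0,0,0,100],
  [0,-0.114,-0.331,0,0,0,100],
  [0,-0.114,-0.331,0,0,0,100],
])

```text
time: 2.55
tool_pos: [0.4497, 0.0583, 0.2014]
tcp_rot: [1.45, 1.035, -1.45]
wrist_force: [-0.6, -0.3, 0.3]
width: 1.0
```

```bash
cat > w2.py <<'E'
from h import *
im,p,s=snap("wrist","w2");print(s["time"],s["tool_pos"].round(4),s["q"].round(2))
hsv=cv2.cvtColor(im,cv2.COLOR_BGR2HSV).astype(int);H,S,V=hsv[...,0],hsv[...,1],hsv[...,2]
for nm,X in dict(triv=(.475,-.061,.009),dish=(.468,.1285,.01),ring=(.468,.1285,.0625),lid=(.4545,.282,.131)).items():print(nm,proj(p,X).round())
u,v=proj(p,(.475,-.061,.009)).astype(int);print(hsv[v,u],hsv[v,u-100])
u,v=proj(p,(.468,.1285,.01)).astype(int);w=75
b=np.zeros(H.shape,bool);b[max(v-w,0):v+w,max(u-w,0):u+w]=1
print("dish",circ((S<80)&(V>90)&b,p,.01))
E
python3 w2.py
```

```text
2.55 [0.4497 0.0583 0.2014] [ 0.07 -0.14  2.09  0.    1.19  0.4 ]
triv [384. 317.]
dish [314. 131.]
ring [312. 131.]
lid [ 165. -200.]
[ 14 154 111] [ 21 131 179]
dish (array([0.4668, 0.1289]), np.float64(0.044), np.float64(0.0001))
```

View pics/w2.png

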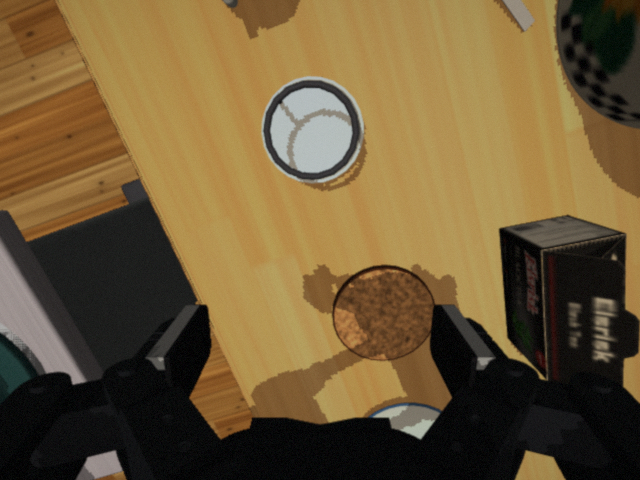

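The wrist view shows the ring centred at (312,131) inside its dish, the trivet at (384,315), and the tea box's near edge at about (505,230)–(545,378).

```bash
python3 - <<'E'
from h import *
s=monitor.read_state();p=cam("wrist",s);im=cv2.imread("pics/w2.png")
hsv=cv2.cvtColor(im,cv2.COLOR_BGR2HSV).astype(int);H,S,V=hsv[...,0],hsv[...,1],hsv[...,2]
def win(u,v,w):
    b=np.zeros(H.shape,bool);b[v-w:v+w,u-w:u+w]=1;return b
print("ring",circ((V<80)&win(312,131,52),p,.0615))
m=((H<17)|(V<60))&win(384,313,54);m[:,430:]=0;print("triv",circ(m[:],p,.009))
for q in((500,230),(545,378),(520,300)):print("box top",cast(p,q,.112)[:2],"bot",cast(p,q,0)[:2])
E
```

```text
ring (array([0.4673, 0.1285]), np.float64(0.0344), np.float64(0.0002))
triv (array([ 0.4697, -0.0686]), np.float64(0.0696), np.float64(0.0027))
box top [0.56274437 0.03087204] bot [ 0.60545441 -0.01477334]
box top [ 0.57140706 -0.089606  ] bot [ 0.61827779 -0.19311692]
box top [ 0.56575551 -0.02217559] bot [ 0.6099118  -0.09329972]
```

jog_arm([
  [0,-0.048,-0.151,0,0,0,100],
  [0,-0.048,-0.151,0,0,0,100],
  [0,-0.048,-0.151,0,0,0,100],
  [0,-0.048,-0.151,0,0,0,100],
  [0,-0.048,-0.151,0,0,0,100],
])

```text
time: 3.1
tool_pos: [0.4543, 0.216, 0.2014]
tcp_rot: [1.45, 1.034, -1.451]
wrist_force: [-0.6, -0.4, 0.4]
width: 0.998
```

```bash
python3 - <<'E'
from h import *
im,p,s=snap("wrist","w3");print(s["time"],s["tool_pos"].round(4))
for nm,X in dict(lid=(.4545,.282,.133),knob=(.4545,.282,.155)).items():print(nm,proj(p,X).round())
E
```

```text
3.1 [0.4543 0.216  0.2014]
lid [281. 150.]
knob [277. 152.]
```

View pics/w3.png

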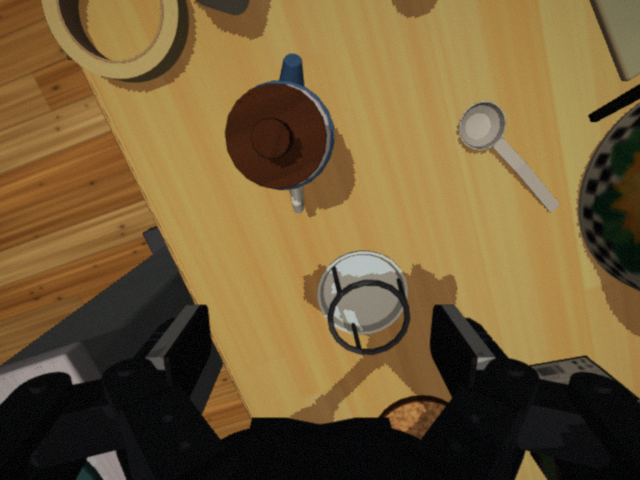

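The lid is centred at about (279,135) with the knob at (272,138), some 8 mm from the top-view estimate. The spout (291,60) and handle (297,210) run almost along the image's vertical, so the jaw yaw is right.

```bash
python3 - <<'E'
from h import *
s=monitor.read_state();p=cam("wrist",s);im=cv2.imread("pics/w3.png")
B,G,Rr=[im[...,i].astype(int) for i in range(3)]
hsv=cv2.cvtColor(im,cv2.COLOR_BGR2HSV).astype(int);H,S,V=hsv[...,0],hsv[...,1],hsv[...,2]
b=np.zeros(H.shape,bool);b[75:195,220:335]=1
m=(b&(H<15)&(S>110)&(V<120)).astype(np.uint8);m=cv2.morphologyEx(m,cv2.MORPH_OPEN,np.ones((5,5)))
print("lid",m.sum(),circ(m,p,.1325),cv2.boundingRect(m))
# knob top: darker ellipse
kb=np.zeros_like(b);kb[110:165,245:300]=1
print(im[135,240:310,2])
print("knob guess",cast(p,(271,137),.155))
# cup body bottom / spout / handle
for nm,q,z in(("spout",(291,55),.09),("handle",(297,211),.035)):print(nm,cast(p,q,z)[:2])
# tower with top: lid red mask cleaner
t=cv2.imread("pics/top0.png");h=cv2.cvtColor(t,cv2.COLOR_BGR2HSV).astype(int)
bb=np.zeros(h.shape[:2],bool);bb[255:296,150:186]=1
m=(bb&(h[...,0]<15)&(h[...,1]>130)&(h[...,2]<120));print("top lid",m.sum(),circ(m,cam("top"),.1325))
m=(bb&(h[...,0]<15)&(h[...,1]>130)&(h[...,2]<120));ys,xs=np.nonzero(m);print(xs.min(),xs.max(),ys.min(),ys.max())
E
```

```text
lid 8155 (array([0.4537, 0.288 ]), np.float64(0.0274), np.float64(0.0001)) (226, 84, 100, 105)
[69 62 66 62 63 65 67 67 63 68 60 59 59 66 66 63 60 64 62 64 62 57 64 62
 62 62 61 60 61 60 64 64 63 65 66 64 62 57 57 53 57 61 61 62 66 62 62 59
 51 33 20 18 24 36 56 67 69 71 71 68 69 67 70 69 69 65 63 70 65 68]
knob guess [0.45440199 0.28852815 0.155     ]
spout [0.47568421 0.33188857]
handle [0.43811436 0.22875078]
top lid 415 (array([0.4541, 0.2863]), np.float64(0.0253), np.float64(0.0004))
156 178 265 286
```

jog_arm([
  [0,-0.024,-0.068,0,0,0,60],
  [0,-0.024,-0.068,0,0,0,60],
  [0,-0.024,-0.068,0,0,0,60],
  [0.03,-0.024,-0.068,0,0,0,50],
  [0.05,-0.024,-0.068,0,0,0,50],
  [0.065,-0.024,-0.068,0,0,0,50],
  [0.065,-0.024,-0.068,0,0,0,50],
  [0.065,-0.024,-0.068,0,0,0,50],
  [0.065,-0.024,-0.068,0,0,0,0],
  [0.065,-0.024,-0.068,0,0,0,0],
  [0.065,-0.024,-0.068,0,0,0,0],
  [0.065,-0.024,-0.068,0,0,0,0],
  [0.065,-0.024,-0.068,0,0,0,0],
  [0.065,-0.024,-0.068,0,0,0,0],
  [0.065,-0.024,-0.068,0,0,0,0],
  [0.065,-0.024,-0.068,0,0,0,0],
], force=30)

```text
time: 4.75
tool_pos: [0.4548, 0.2876, 0.1378]
tcp_rot: [1.452, 1.033, -1.449]
wrist_force: [0.1, -0.9, 6.7]
width: 0.217
```

jog_arm([
  [-0.01,0,0,0,0,0,0],
  [-0.025,0,0,0,0,0,0],
  [-0.05,0,0,0,0,0,0],
  [-0.07,0,0,0,0,0,0],
  [-0.07,0.016,0.038,0,0,0,0],
  [-0.07,0.032,0.077,0,0,0,0],
  [-0.07,0.048,0.115,0,0,0,0],
  [-0.07,0.064,0.154,0,0,0,0],
  [-0.07,0.08,0.192,0,0,0,0],
  [-0.07,0.097,0.231,0,0,0,0],
  [-0.07,0.113,0.269,0,0,0,0],
  [-0.07,0.129,0.308,0,0,0,0],
  [-0.07,0.145,0.346,0,0,0,0],
  [-0.07,0.161,0.385,0,0,0,0],
  [-0.07,0.177,0.423,0,0,0,0],
  [-0.07,0.193,0.462,0,0,0,0],
  [-0.07,0.209,0.5,0,0,0,0],
  [-0.07,0.225,0.539,0,0,0,0],
  [-0.07,0.225,0.539,0,0,0,0],
])

```text
time: 6.65
tool_pos: [0.491, -0.3002, 0.2084]
tcp_rot: [1.454, 1.027, -1.452]
wrist_force: [-0.5, -0.0, -0.6]
width: 0.217
```

```bash
cat >> h.py <<'E'
def plan(X, s=None):
    """tool-axis shift + turn to bring TCP to X, tool straight down at jaw yaw -19 deg"""
    s=s or monitor.read_state();M=R.from_rotvec(s["tcp_rot"])
    a=np.radians(-19);x=np.array([0,0,-1.]);y=np.array([np.cos(a),np.sin(a),0]);D=R.from_matrix(np.c_[x,y,np.cross(x,y)])
    return (M.inv().apply(np.array(X)-s["tool_pos"])).round(4),(M.inv()*D).as_rotvec().round(4)
E
python3 - <<'E'
from h import *
im,p,s=snap("wrist","w4");print(s["time"],s["tool_pos"],s["width"],s["wrist_force"])
for z in(.208,.06,.0278):print(z,plan((.4969,-.3637,z)))
hsv=cv2.cvtColor(im,cv2.COLOR_BGR2HSV).astype(int);H,S,V=hsv[...,0],hsv[...,1],hsv[...,2]
print(circ((H>45)&(H<95)&(S>80),p,.014))
E
```

```text
6.65 [ 0.49104478 -0.3002218   0.20839055] 0.21654643112572522 [-0.48440174 -0.04141469 -0.60242151]
0.208 (array([0.    , 0.0276, 0.0602]), array([-0.0057, -0.0014, -0.0018]))
0.06 (array([0.148 , 0.0273, 0.0604]), array([-0.0057, -0.0014, -0.0018]))
0.0278 (array([0.1802, 0.0273, 0.0605]), array([-0.0057, -0.0014, -0.0018]))
(array([ 0.4978, -0.3632]), np.float64(0.0358), np.float64(0.0004))
```

View pics/w4.png

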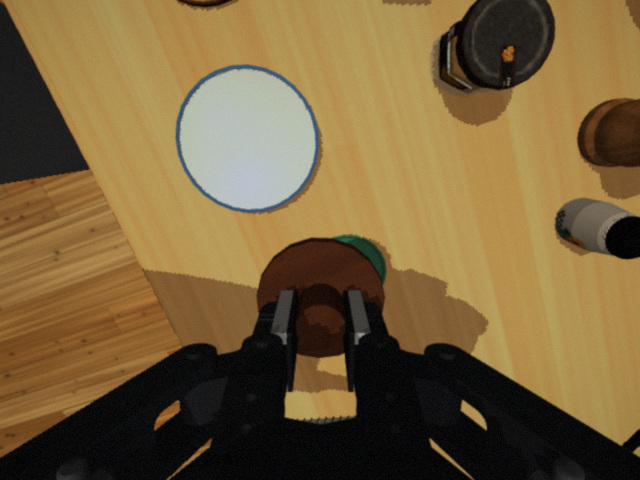

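The lid hangs level and centred between the fingers at (321,297), with part of the green rest visible behind it.

jog_arm([
  [0,0.027,0.06,-0.006,-0.001,-0.002,0],
  [0,0.027,0.06,-0.006,-0.001,-0.002,0],
  [0.045,0.027,0.06,-0.006,-0.001,-0.002,0],
  [0.09,0.027,0.06,-0.006,-0.001,-0.002,0],
  [0.13,0.027,0.06,-0.006,-0.001,-0.002,0],
  [0.155,0.027,0.06,-0.006,-0.001,-0.002,0],
  [0.168,0.027,0.06,-0.006,-0.001,-0.002,0],
  [0.174,0.027,0.06,-0.006,-0.001,-0.002,0],
  [0.177,0.027,0.06,-0.006,-0.001,-0.002,0],
  [0.178,0.027,0.06,-0.006,-0.001,-0.002,0],
  [0.179,0.027,0.06,-0.006,-0.001,-0.002,0],
  [0.179,0.027,0.06,-0.006,-0.001,-0.002,0],
])

```text
time: 7.9
tool_pos: [0.4975, -0.3637, 0.0302]
tcp_rot: [1.449, 1.032, -1.448]
wrist_force: [-0.6, 0.3, 0.6]
width: 0.216
```

```bash
python3 - <<'E'
from h import *
s=monitor.read_state();print(s["tool_pos"],s["wrist_force"],plan((.4969,-.3637,.0278)))
E
```

```text
[ 0.4974894  -0.36371385  0.03022272] [-0.56224731  0.25402795  0.59081854] (array([ 0.0024, -0.0006,  0.0002]), array([ 0.0003,  0.0003, -0.0017]))
```

jog_arm([
  [0.001,0,0,0,0,0,0],
  [0.0015,0,0,0,0,0,0],
  [0.002,0,0,0,0,0,0],
  [0.0025,0,0,0,0,0,0],
  [0.0025,0,0,0,0,0,0],
])

```text
time: 8.4
tool_pos: [0.4976, -0.3639, 0.0279]
tcp_rot: [1.449, 1.032, -1.448]
wrist_force: [-1.0, -0.6, 0.2]
width: 0.217
```

jog_arm([
  [0.0005,0,0,0,0,0,0],
  [0.001,0,0,0,0,0,0],
  [0.001,0,0,0,0,0,0],
])

```text
time: 8.7
tool_pos: [0.4976, -0.3639, 0.0279]
tcp_rot: [1.449, 1.032, -1.448]
wrist_force: [-3.4, 2.6, 7.3]
width: 0.219
```

jog_arm([
  [0.0005,0,0,0,0,0,0],
  [0.001,0,0,0,0,0,0],
  [0.001,0,0,0,0,0,0],
])

```text
time: 9.0
tool_pos: [0.4976, -0.3639, 0.0279]
tcp_rot: [1.449, 1.032, -1.448]
wrist_force: [-3.3, 2.6, 9.2]
width: 0.216
```

jog_arm([
  [0,0,0,0,0,0,60],
  [0,0,0,0,0,0,60],
  [0,0,0,0,0,0,60],
  [0,0,0,0,0,0,60],
  [0,0,0,0,0,0,60],
  [-0.03,0,0,0,0,0,60],
  [-0.07,0,0,0,0,0,100],
  [-0.11,0,0,0,0,0,100],
  [-0.16,0,0,0,0,0,100],
  [-0.175,0,0,0,0,0,100],
  [-0.175,-0.03,-0.08,0,0,0,100],
  [-0.175,-0.03,-0.08,0,0,0,100],
  [-0.175,-0.03,-0.08,0,0,0,100],
])

```text
time: 10.3
tool_pos: [0.4943, -0.2745, 0.2022]
tcp_rot: [1.448, 1.037, -1.446]
wrist_force: [0.6, -1.3, -0.2]
width: 1.0
```

```bash
python3 - <<'E'
from h import *
im,p,s=snap("wrist","w5");print(s["time"],s["tool_pos"],s["width"],plan((.454,.21,.2)))
hsv=cv2.cvtColor(im,cv2.COLOR_BGR2HSV).astype(int);H,S,V=hsv[...,0],hsv[...,1],hsv[...,2]
u,v=proj(p,(.497,-.364,.023)).astype(int);b=np.zeros(H.shape,bool);b[v-60:v+60,u-60:u+60]=1
print(u,v,"rest",circ((H>45)&(H<95)&(S>80)&b,p,.014),"lid",circ(b&((H<15)|(H>170))&(S>90)&(V<120),p,.0225))
cv2.imwrite("pics/w5c.png",im)
E
```

```text
10.3 [ 0.49430345 -0.27454736  0.20221624] 1.0002893852772539 (array([ 0.0022, -0.1955, -0.4473]), array([ 0.003 ,  0.    , -0.0007]))
353 303 rest (array([ 0.4968, -0.3637]), np.float64(0.0369), np.float64(0.0001)) lid (array([ 0.498 , -0.3622]), np.float64(0.0274), np.float64(0.0003))
```

View pics/w5c.png

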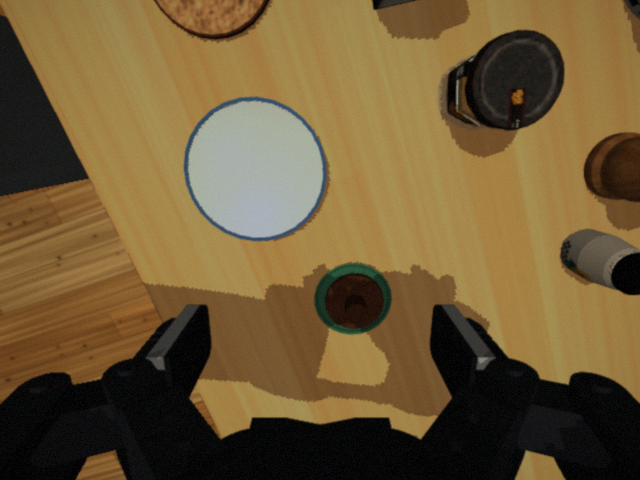

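The lid sits inside the rest at (354,300), about 2 mm from the middle. Next is the infuser.

jog_arm([
  [0.002,-0.195,-0.447,0.003,0,0,100],
  [0.002,-0.195,-0.447,0.003,0,0,100],
  [0.002,-0.195,-0.447,0.003,0,0,100],
  [0.002,-0.195,-0.447,0.003,0,0,100],
  [0.002,-0.195,-0.447,0.003,0,0,100],
  [0.002,-0.195,-0.447,0.003,0,0,100],
  [0.002,-0.195,-0.447,0.003,0,0,100],
  [0.002,-0.195,-0.447,0.003,0,0,100],
  [0.002,-0.195,-0.447,0.003,0,0,100],
  [0.002,-0.195,-0.447,0.003,0,0,100],
  [0.002,-0.195,-0.447,0.003,0,0,100],
  [0.002,-0.195,-0.447,0.003,0,0,100],
  [0.002,-0.195,-0.447,0.003,0,0,100],
])

```text
time: 11.65
tool_pos: [0.4547, 0.2083, 0.1998]
tcp_rot: [1.449, 1.032, -1.45]
wrist_force: [-0.3, -0.1, -0.1]
width: 0.996
```

```bash
python3 - <<'E'
from h import *
im,p,s=snap("wrist","w6");print(s["time"],s["tool_pos"],s["q"].round(2))
u,v=proj(p,(.4545,.2887,.126)).astype(int);print(u,v,u-90,v-90)
cv2.imwrite("pics/w6c.png",cv2.resize(im[max(v-90,0):v+90,u-90:u+90],None,fx=3,fy=3,interpolation=2))
E
```

```text
11.65 [0.45472226 0.20830389 0.19976573] [ 0.38 -0.05  2.01 -0.    1.18  0.71]
272 124 182 34
```

View pics/w6c.png

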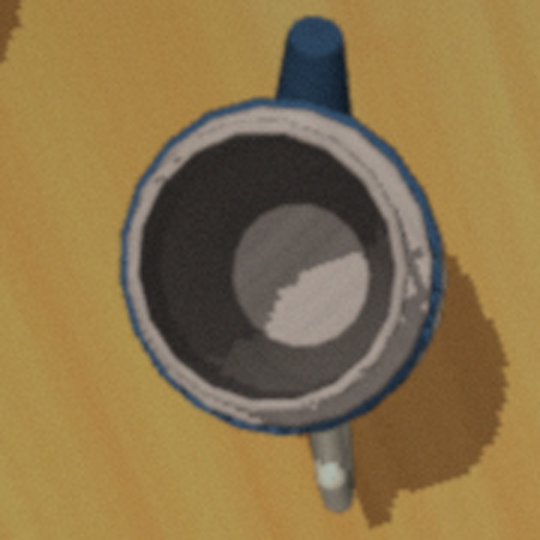

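The crop shows the open collar's inside edge at x 140–400, y 133–400, whose centre (272,123) matches the prediction. The blue pot's edge spans x 122–442, y 98–435.

```bash
python3 - <<'E'
from h import *
s=monitor.read_state();p=cam("wrist",s)
print(cast(p,(272,123),.126),cast(p,(276,122.7),.104))
print(plan((.4545,.2888,.2)),plan((.4545,.2888,.107)))
E
```

```text
[0.4547944  0.28913608 0.126     ] [0.45474791 0.28978519 0.104     ]
(array([-0.0002, -0.0266, -0.0762]), array([-0.0017,  0.0009, -0.0006])) (array([ 0.0928, -0.0267, -0.0763]), array([-0.0017,  0.0009, -0.0006]))
```

jog_arm([
  [0,-0.0268,-0.0766,-0.002,0.001,-0.001,100],
  [0,-0.0268,-0.0766,-0.002,0.001,-0.001,100],
  [0,-0.0268,-0.0766,-0.002,0.001,-0.001,100],
  [0.03,-0.0268,-0.0766,-0.002,0.001,-0.001,100],
  [0.06,-0.0268,-0.0766,-0.002,0.001,-0.001,100],
  [0.08,-0.0268,-0.0766,-0.002,0.001,-0.001,100],
  [0.0925,-0.0268,-0.0766,-0.002,0.001,-0.001,100],
  [0.0925,-0.0268,-0.0766,-0.002,0.001,-0.001,100],
  [0.0925,-0.0268,-0.0766,-0.002,0.001,-0.001,100],
  [0.0925,-0.0268,-0.0766,-0.002,0.001,-0.001,50],
  [0.0925,-0.0268,-0.0766,-0.002,0.001,-0.001,50],
  [0.0925,-0.0268,-0.0766,-0.002,0.001,-0.001,50],
  [0.0925,-0.0268,-0.0766,-0.002,0.001,-0.001,50],
  [0.0925,-0.0268,-0.0766,-0.002,0.001,-0.001,50],
  [0.0925,-0.0268,-0.0766,-0.002,0.001,-0.001,50],
], force=30)

```text
time: 13.2
tool_pos: [0.4555, 0.2898, 0.1089]
tcp_rot: [1.451, 1.034, -1.446]
wrist_force: [-0.3, 0.8, 6.0]
width: 0.586
```

jog_arm([
  [-0.01,0,0,0,0,0,50],
  [-0.025,0,0,0,0,0,50],
  [-0.05,0,0,0,0,0,50],
  [-0.075,0,0,0,0,0,50],
  [-0.075,0.013,0.03,0,0,0,50],
  [-0.075,0.026,0.06,0,0,0,50],
  [-0.075,0.038,0.09,0,0,0,50],
  [-0.075,0.051,0.12,0,0,0,50],
  [-0.075,0.0633,0.1486,0,0,0,50],
  [-0.075,0.0633,0.1486,0,0,0,50],
  [-0.075,0.0633,0.1486,0,0,0,50],
  [-0.075,0.0633,0.1486,0,0,0,50],
])

```text
time: 14.4
tool_pos: [0.4671, 0.1293, 0.1843]
tcp_rot: [1.452, 1.034, -1.445]
wrist_force: [1.2, -0.1, 0.1]
width: 0.59
```

```bash
python3 - <<'E'
from h import *
im,p,s=snap("wrist","w7");print(s["time"],s["tool_pos"],s["width"])
print(proj(p,s["tool_pos"]),plan((.467,.1287,.184)),plan((.467,.1287,.0674)))
E
```

```text
14.4 [0.46714314 0.12930802 0.18430728] 0.5895181997205095
[319.72053843 309.38321044] (array([0.0001, 0.0002, 0.0008]), array([ 0.0015, -0.0028, -0.0018])) (array([0.1167, 0.    , 0.0011]), array([ 0.0015, -0.0028, -0.0018]))
```

View pics/w7.png

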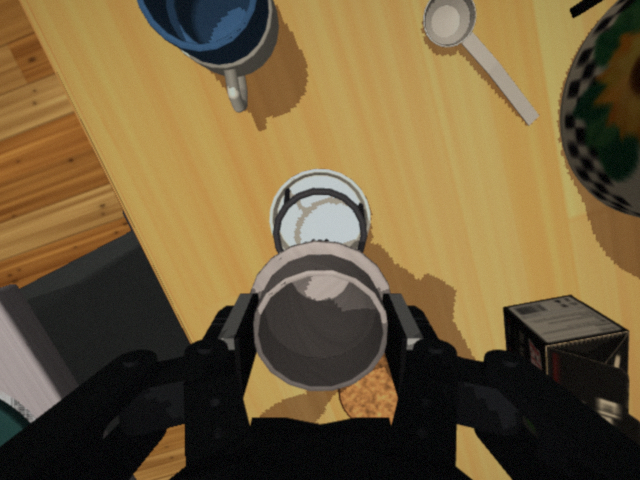

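The infuser is upright in the jaws, its collar centred at (320,330) on the tool axis (predicted row 330). The ring is visible behind it.

jog_arm([
  [0.03,0,0.0008,0.0015,-0.003,-0.002,50],
  [0.055,0,0.001,0.0015,-0.003,-0.002,50],
  [0.07,0,0.001,0.0015,-0.003,-0.002,50],
  [0.08,0,0.001,0.0015,-0.003,-0.002,50],
  [0.09,0,0.001,0.0015,-0.003,-0.002,50],
  [0.098,0,0.001,0.0015,-0.003,-0.002,50],
  [0.105,0,0.001,0.0015,-0.003,-0.002,50],
  [0.11,0,0.001,0.0015,-0.003,-0.002,50],
  [0.113,0,0.001,0.0015,-0.003,-0.002,50],
  [0.114,0,0.001,0.0015,-0.003,-0.002,50],
  [0.115,0,0.001,0.0015,-0.003,-0.002,50],
  [0.115,0,0.001,0.0015,-0.003,-0.002,50],
])

```text
time: 15.65
tool_pos: [0.4672, 0.1288, 0.0693]
tcp_rot: [1.449, 1.033, -1.449]
wrist_force: [0.1, -0.5, -1.2]
width: 0.59
```

jog_arm([
  [0.0005,0,0,0,0,0,50],
  [0.001,0,0,0,0,0,50],
  [0.0015,0,0,0,0,0,50],
  [0.002,0,0,0,0,0,50],
  [0.002,0,0,0,0,0,50],
])

```text
time: 16.15
tool_pos: [0.4673, 0.1288, 0.0674]
tcp_rot: [1.449, 1.033, -1.449]
wrist_force: [-1.1, -0.0, -0.5]
width: 0.587
```

jog_arm([
  [0.0005,0,0,0,0,0,50],
  [0.001,0,0,0,0,0,50],
  [0.001,0,0,0,0,0,50],
])

```text
time: 16.45
tool_pos: [0.4674, 0.1289, 0.0671]
tcp_rot: [1.45, 1.033, -1.449]
wrist_force: [-3.2, -0.7, 5.7]
width: 0.588
```

jog_arm([
  [0,0,0,0,0,0,100],
  [0,0,0,0,0,0,100],
  [0,0,0,0,0,0,100],
  [0,0,0,0,0,0,100],
  [0,0,0,0,0,0,100],
  [-0.02,0,0,0,0,0,100],
  [-0.05,0,0,0,0,0,100],
  [-0.09,0,0,0,0,0,100],
  [-0.133,0,0,0,0,0,100],
  [-0.133,-0.038,-0.073,0,0,0,100],
  [-0.133,-0.038,-0.073,0,0,0,100],
  [-0.133,-0.038,-0.073,0,0,0,100],
  [-0.133,-0.038,-0.073,0,0,0,100],
])

```text
time: 17.75
tool_pos: [0.4549, 0.2105, 0.1998]
tcp_rot: [1.447, 1.034, -1.448]
wrist_force: [-0.8, -0.4, -0.7]
width: 1.002
```

```bash
python3 - <<'E'
from h import *
im,p,s=snap("wrist","w8");print(s["time"],s["tool_pos"])
print("pot px",proj(p,(.4547,.2894,.104)),"collar px",proj(p,(.467,.1287,.0845)))
hsv=cv2.cvtColor(im,cv2.COLOR_BGR2HSV).astype(int);H,S,V=hsv[...,0],hsv[...,1],hsv[...,2]
b=np.zeros(H.shape,bool);b[:220,180:400]=1
m=(b&(H>95)&(H<125)&(S>60)).astype(np.uint8);print(cv2.boundingRect(m))
print(plan((.4547,.2894,.2)),plan((.4547,.2894,.066)))
E
```

```text
17.75 [0.45490193 0.21053426 0.19982065]
pot px [277.82296195 127.29414614] collar px [369.09438092 327.48365068]
(224, 44, 106, 138)
(array([-0.0004, -0.026 , -0.0751]), array([ 0.0007,  0.0009, -0.    ])) (array([ 0.1336, -0.026 , -0.0752]), array([ 0.0007,  0.0009, -0.    ]))
```

View pics/w8.png

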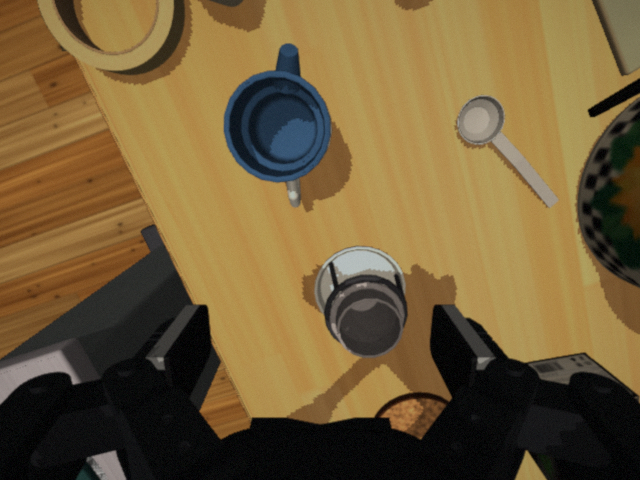

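The infuser's collar is at (370,327), exactly where a fully home infuser should appear (369,327). The pot is centred at (277,127), as predicted.

jog_arm([
  [0,-0.026,-0.0751,0.001,0.001,0,100],
  [0,-0.026,-0.0751,0.001,0.001,0,100],
  [0,-0.026,-0.0751,0.001,0.001,0,100],
  [0.04,-0.026,-0.0751,0.001,0.001,0,100],
  [0.075,-0.026,-0.0751,0.001,0.001,0,100],
  [0.1,-0.026,-0.0751,0.001,0.001,0,100],
  [0.12,-0.026,-0.0751,0.001,0.001,0,100],
  [0.135,-0.026,-0.0751,0.001,0.001,0,100],
  [0.141,-0.026,-0.0751,0.001,0.001,0,100],
  [0.141,-0.026,-0.0751,0.001,0.001,0,100],
  [0.141,-0.026,-0.0751,0.001,0.001,0,60],
  [0.141,-0.026,-0.0751,0.001,0.001,0,60],
  [0.141,-0.026,-0.0751,0.001,0.001,0,60],
  [0.141,-0.026,-0.0751,0.001,0.001,0,60],
  [0.141,-0.026,-0.0751,0.001,0.001,0,60],
  [0.141,-0.026,-0.0751,0.001,0.001,0,60],
], force=50)

```text
time: 19.4
tool_pos: [0.4558, 0.2899, 0.0603]
tcp_rot: [1.451, 1.033, -1.447]
wrist_force: [-1.2, -0.0, 6.7]
width: 0.766
```

```bash
python3 - <<'E'
from h import *
s=dict(tool_pos=np.array([.4497,.0583,.2014]),tcp_rot=np.array([1.45,1.035,-1.45]));p=cam("wrist",s);im=cv2.imread("pics/w2.png")
g=cv2.GaussianBlur(im,(3,3),0).astype(int)
c0=np.array([384.,313.]);pts=[]
# radial search: dark rim minimum between r=35..60, skip shadow/finger sides by robust fit
for a in np.radians(np.arange(0,360,4)):
    rs=np.arange(38,60,.5);q=c0+np.c_[np.cos(a)*rs,np.sin(a)*rs];v=g[q[:,1].round().astype(int),q[:,0].round().astype(int)].sum(1)
    pts.append(q[v.argmin()])
P=np.array([cast(p,q,.009)[:2] for q in pts]);keep=np.ones(len(P),bool)
for _ in range(8):
    A=np.c_[2*P[keep],np.ones(keep.sum())];x=np.linalg.lstsq(A,(P[keep]**2).sum(1),rcond=None)[0][:2]
    r=np.hypot(*(P-x).T);m=np.median(r[keep]);keep=abs(r-m)<max(.0015,1.5*np.std(r[keep]) if _<4 else .0015)
print(x,m,keep.sum(),r[keep].std())
t=monitor.read_state();print(plan((.475,-.059,.2)),plan((*x,.2)))
E
```

```text
[ 0.47527176 -0.05877626] 0.05034429244754207 73 0.0005037109196067857
(array([-0.1401,  0.132 ,  0.3234]), array([ 0.0001, -0.002 , -0.0019])) (array([-0.1401,  0.1322,  0.3231]), array([ 0.0001, -0.002 , -0.0019]))
```

jog_arm([
  [-0.01,0,0,0,0,0,60],
  [-0.025,0,0,0,0,0,60],
  [-0.05,0,0,0,0,0,60],
  [-0.08,0,0,0,0,0,60],
  [-0.11,0,0,0,0,0,60],
  [-0.14,0,0,0,0,0,60],
  [-0.14,0.013,0.032,0,0,0,60],
  [-0.14,0.026,0.065,0,0,0,60],
  [-0.14,0.04,0.097,0,0,0,60],
  [-0.14,0.053,0.129,0,0,0,60],
  [-0.14,0.066,0.162,0,0,0,60],
  [-0.14,0.079,0.194,0,0,0,60],
  [-0.14,0.092,0.226,0,0,0,60],
  [-0.14,0.106,0.258,0,0,0,60],
  [-0.14,0.119,0.291,0,0,0,60],
  [-0.14,0.1322,0.3228,0,-0.001,-0.001,60],
  [-0.14,0.1322,0.3228,0,-0.001,-0.001,60],
  [-0.14,0.1322,0.3228,0,-0.001,-0.001,60],
])

```text
time: 21.2
tool_pos: [0.4753, -0.0591, 0.2007]
tcp_rot: [1.453, 1.032, -1.449]
wrist_force: [-0.3, -0.1, -2.3]
width: 0.762
```

```bash
python3 - <<'E'
from h import *
im,p,s=snap("wrist","w9");print(s["time"],s["tool_pos"],s["width"])
print(plan((.4753,-.0588,.0413)),"trivet px",proj(p,(.4753,-.0588,.009)),"pot top px",proj(p,s["tool_pos"]+[0,0,.0437]))
E
```

```text
21.2 [ 0.47534269 -0.05905996  0.20071706] 0.7616148298923067
(array([ 1.592e-01, -1.000e-04,  7.000e-04]), array([-0.0008, -0.0016, -0.0014])) trivet px [319.6621911 213.7485774] pot top px [319.67271719 373.29593073]
```

View pics/w9.png

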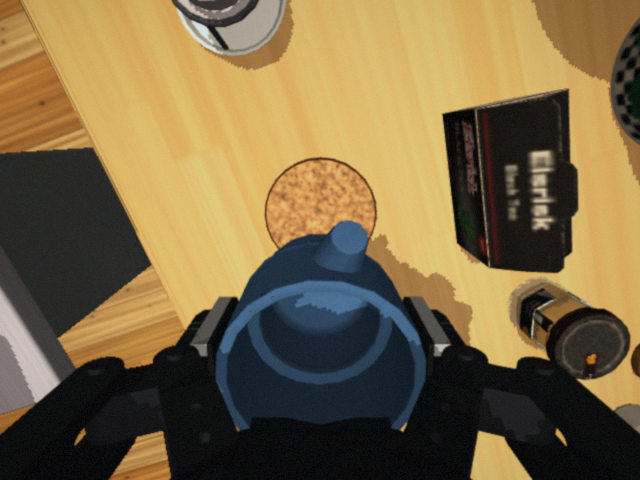

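The pot hangs upright and centred at about (321,370), straight over the trivet at (320,213). The tea box stays clear on the right.

jog_arm([
  [0.04,0,0.0006,-0.001,-0.0015,-0.0015,60],
  [0.08,0,0.0006,-0.001,-0.0015,-0.0015,60],
  [0.115,0,0.0006,-0.001,-0.0015,-0.0015,60],
  [0.138,0,0.0006,-0.001,-0.0015,-0.0015,60],
  [0.15,0,0.0006,-0.001,-0.0015,-0.0015,60],
  [0.155,0,0.0006,-0.001,-0.0015,-0.0015,60],
  [0.157,0,0.0006,-0.001,-0.0015,-0.0015,60],
  [0.158,0,0.0006,-0.001,-0.0015,-0.0015,60],
  [0.158,0,0.0006,-0.001,-0.0015,-0.0015,60],
])

```text
time: 22.15
tool_pos: [0.4766, -0.0588, 0.0438]
tcp_rot: [1.45, 1.032, -1.447]
wrist_force: [0.3, 0.4, -1.2]
width: 0.763
```

jog_arm([
  [0.0005,0,0,0,0,0,60],
  [0.001,0,0,0,0,0,60],
  [0.0015,0,0,0,0,0,60],
  [0.0015,0,0,0,0,0,60],
])

```text
time: 22.55
tool_pos: [0.4766, -0.0589, 0.0424]
tcp_rot: [1.45, 1.032, -1.447]
wrist_force: [0.5, -0.2, -3.0]
width: 0.763
```

jog_arm([
  [0,-0.0012,0.0004,0,0,0,60],
  [0.0005,-0.0012,0.0004,0,0,0,60],
  [0.001,-0.0012,0.0004,0,0,0,60],
  [0.0012,-0.0012,0.0004,0,0,0,60],
  [0.0012,-0.0012,0.0004,0,0,0,60],
])

```text
time: 23.05
tool_pos: [0.4752, -0.0589, 0.0413]
tcp_rot: [1.45, 1.032, -1.447]
wrist_force: [-1.2, 0.5, 2.7]
width: 0.764
```

jog_arm([
  [0.0005,0,0,0,0,0,60],
  [0.001,0,0,0,0,0,60],
  [0.001,0,0,0,0,0,60],
])

```text
time: 23.35
tool_pos: [0.4753, -0.0589, 0.0413]
tcp_rot: [1.45, 1.033, -1.448]
wrist_force: [-5.4, 0.5, 9.2]
width: 0.763
```

jog_arm([
  [0,0,0,0,0,0,100],
  [0,0,0,0,0,0,100],
  [0,0,0,0,0,0,100],
  [0,0,0,0,0,0,100],
  [0,0,0,0,0,0,100],
  [-0.02,0,0,0,0,0,100],
  [-0.05,0,0,0,0,0,100],
  [-0.1,0,0,0,0,0,100],
  [-0.15,0,0,0,0,0,100],
  [-0.159,0,0,0,0,0,100],
  [-0.159,-0.107,-0.248,0,0,0,100],
  [-0.159,-0.107,-0.248,0,0,0,100],
  [-0.159,-0.107,-0.248,0,0,0,100],
  [-0.159,-0.107,-0.248,0,0,0,100],
  [-0.159,-0.107,-0.248,0,0,0,100],
  [-0.159,-0.107,-0.248,0,0,0,100],
  [-0.159,-0.107,-0.248,0,0,0,100],
  [-0.159,-0.107,-0.248,0,0,0,100],
  [-0.159,-0.107,-0.248,0,0,0,100],
])

```text
time: 25.25
tool_pos: [0.4544, 0.2094, 0.1997]
tcp_rot: [1.449, 1.032, -1.449]
wrist_force: [0.0, -0.9, 1.0]
width: 1.0
```

```bash
python3 - <<'E'
from h import *
im,p,s=snap("wrist","w10");print(s["time"],s["tool_pos"])
hsv=cv2.cvtColor(im,cv2.COLOR_BGR2HSV).astype(int);H,S,V=hsv[...,0],hsv[...,1],hsv[...,2]
C=(.4547,.2894);u,v=proj(p,(*C,.062)).astype(int);print("cup px",u,v)
cv2.imwrite("pics/w10c.png",cv2.resize(im[max(v-80,0):v+100,u-90:u+90],None,fx=3,fy=3,interpolation=2));print("crop org",u-90,max(v-80,0))
print(plan((*C,.2)),plan((*C,.026)))
E
```

```text
25.25 [0.4543682  0.2093745  0.19969526]
cup px 283 126
crop org 193 46
(array([-0.0002, -0.026 , -0.0759]), array([-0.0013,  0.0004, -0.0014])) (array([ 0.1738, -0.0263, -0.0759]), array([-0.0013,  0.0004, -0.0014]))
```

View pics/w10c.png

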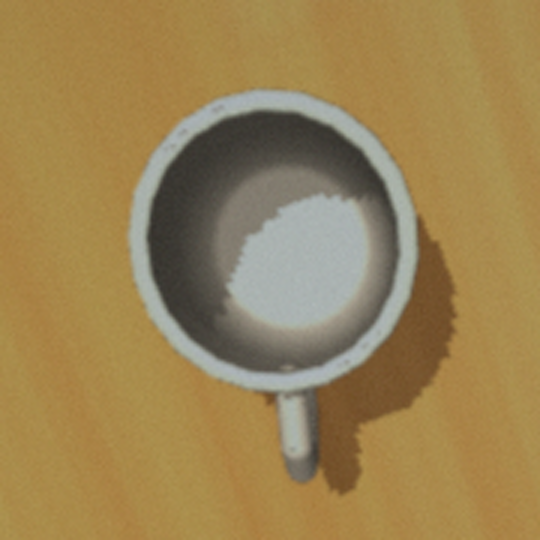

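The cup's rim spans x 130–417, y 90–392, so its centre is at (284,126) against a predicted (283,126). The handle points straight down the image, so gripping across it is right.

jog_arm([
  [0,-0.0255,-0.0759,-0.001,0,-0.001,100],
  [0,-0.0255,-0.0759,-0.001,0,-0.001,100],
  [0,-0.0255,-0.0759,-0.001,0,-0.001,100],
  [0.045,-0.0255,-0.0759,-0.001,0,-0.001,100],
  [0.09,-0.0255,-0.0759,-0.001,0,-0.001,100],
  [0.125,-0.0255,-0.0759,-0.001,0,-0.001,100],
  [0.15,-0.0255,-0.0759,-0.001,0,-0.001,100],
  [0.168,-0.0255,-0.0759,-0.001,0,-0.001,100],
  [0.179,-0.0255,-0.0759,-0.001,0,-0.001,100],
  [0.179,-0.0255,-0.0759,-0.001,0,-0.001,100],
  [0.179,-0.0255,-0.0759,-0.001,0,-0.001,60],
  [0.179,-0.0255,-0.0759,-0.001,0,-0.001,60],
  [0.179,-0.0255,-0.0759,-0.001,0,-0.001,60],
  [0.179,-0.0255,-0.0759,-0.001,0,-0.001,60],
  [0.179,-0.0255,-0.0759,-0.001,0,-0.001,60],
], force=50)

```text
time: 26.8
tool_pos: [0.4567, 0.2896, 0.0223]
tcp_rot: [1.451, 1.032, -1.447]
wrist_force: [-0.1, -1.9, 6.0]
width: 0.8
```

```bash
python3 - <<'E'
from h import *
s=monitor.read_state();print(s["tool_pos"],s["width"]*85,plan((.4528,-.2199,.2)))
E
```

```text
[0.45669645 0.28964949 0.02225928] 67.9760570896944 (array([-0.1781,  0.1627,  0.4828]), array([-0.0001, -0.0015, -0.0024]))
```

jog_arm([
  [-0.01,0,0,0,0,0,60],
  [-0.03,0,0,0,0,0,60],
  [-0.06,0,0,0,0,0,60],
  [-0.1,0,0,0,0,0,60],
  [-0.14,0,0,0,0,0,60],
  [-0.178,0,0,0,0,0,60],
  [-0.178,0.015,0.044,0,0,0,60],
  [-0.178,0.03,0.088,0,0,0,60],
  [-0.178,0.044,0.132,0,0,0,60],
  [-0.178,0.059,0.176,0,0,0,60],
  [-0.178,0.074,0.219,0,0,0,60],
  [-0.178,0.089,0.263,0,0,0,60],
  [-0.178,0.104,0.307,0,0,0,60],
  [-0.178,0.118,0.351,0,0,0,60],
  [-0.178,0.133,0.395,0,0,0,60],
  [-0.178,0.148,0.439,0,0,0,60],
  [-0.178,0.1627,0.4828,0,-0.0015,-0.002,60],
  [-0.178,0.1627,0.4828,0,-0.0015,-0.002,60],
  [-0.178,0.1627,0.4828,0,-0.0015,-0.002,60],
  [-0.178,0.1627,0.4828,0,-0.0015,-0.002,60],
])

```text
time: 28.8
tool_pos: [0.4524, -0.2189, 0.1996]
tcp_rot: [1.449, 1.035, -1.449]
wrist_force: [0.0, 0.6, -2.9]
width: 0.804
```

```bash
python3 - <<'E'
from h import *
im,p,s=snap("wrist","w11");print(s["time"],s["tool_pos"],s["width"])
print(plan((.4528,-.2199,.0283)),"saucer px",proj(p,(.4528,-.2199,.015)),"cup rim px",proj(p,s["tool_pos"]+[0,0,.0397]))
E
```

```text
28.8 [ 0.4523501  -0.21887409  0.19960458] 0.8039317115337515
(array([0.1713, 0.0008, 0.0012]), array([ 0.0011, -0.0006,  0.0006])) saucer px [321.14427652 216.40916119] cup rim px [319.386778 365.670004]
```

View pics/w11.png

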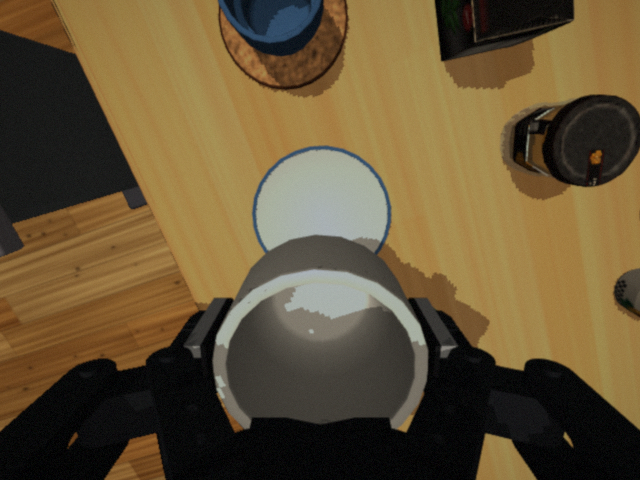

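The cup is upright and centred at (321,366), above the saucer at (321,216). I'm lowering it now.

jog_arm([
  [0.04,0.0008,0.001,0.001,0,0,60],
  [0.08,0.0008,0.001,0.001,0,0,60],
  [0.12,0.0008,0.001,0.001,0,0,60],
  [0.147,0.0008,0.001,0.001,0,0,60],
  [0.16,0.0008,0.001,0.001,0,0,60],
  [0.167,0.0008,0.001,0.001,0,0,60],
  [0.169,0.0008,0.001,0.001,0,0,60],
  [0.17,0.0008,0.001,0.001,0,0,60],
  [0.17,0.0008,0.001,0.001,0,0,60],
])

```text
time: 29.75
tool_pos: [0.4542, -0.2203, 0.0311]
tcp_rot: [1.45, 1.032, -1.447]
wrist_force: [0.2, -0.2, -2.4]
width: 0.806
```

jog_arm([
  [0.0005,0,0,0,0,0,60],
  [0.001,0,0,0,0,0,60],
  [0.001,0,0,0,0,0,60],
])

```text
time: 30.05
tool_pos: [0.4545, -0.2205, 0.0306]
tcp_rot: [1.45, 1.031, -1.447]
wrist_force: [0.6, -0.0, -2.6]
width: 0.797
```

jog_arm([
  [0,-0.0018,0.0001,0,0,0,60],
  [0.0005,-0.0018,0.0001,0,0,0,60],
  [0.001,-0.0018,0.0001,0,0,0,60],
  [0.0015,-0.0018,0.0001,0,0,0,60],
  [0.002,-0.0018,0.0001,0,0,0,60],
  [0.002,-0.0018,0.0001,0,0,0,60],
])

```text
time: 30.65
tool_pos: [0.4527, -0.22, 0.0284]
tcp_rot: [1.45, 1.031, -1.447]
wrist_force: [0.4, 0.0, -2.1]
width: 0.801
```

jog_arm([
  [0.0005,0,0,0,0,0,60],
  [0.001,0,0,0,0,0,60],
  [0.001,0,0,0,0,0,60],
])

```text
time: 30.95
tool_pos: [0.4528, -0.22, 0.0283]
tcp_rot: [1.45, 1.031, -1.447]
wrist_force: [-2.6, 1.3, 5.8]
width: 0.806
```

Contact is made, so I release, rise, and back off a little in +y for a look.

jog_arm([
  [0,0,0,0,0,0,100],
  [0,0,0,0,0,0,100],
  [0,0,0,0,0,0,100],
  [0,0,0,0,0,0,100],
  [0,0,0,0,0,0,100],
  [-0.02,0,0,0,0,0,100],
  [-0.05,0,0,0,0,0,100],
  [-0.1,0,0,0,0,0,100],
  [-0.15,0,0,0,0,0,100],
  [-0.175,0,0,0,0,0,100],
  [-0.175,-0.01,-0.03,0,0,0,100],
  [-0.175,-0.01,-0.03,0,0,0,100],
])

```text
time: 32.15
tool_pos: [0.4532, -0.1866, 0.2047]
tcp_rot: [1.451, 1.031, -1.444]
wrist_force: [-0.3, 0.5, -0.1]
width: 0.998
```

```bash
python3 - <<'E'
from h import *
im,p,s=snap("wrist","w12");print(s["time"],s["tool_pos"],s["wrist_force"])
for nm,X in dict(cup=(.4528,-.22,.068),sauc=(.4528,-.2199,.015),rest=(.4969,-.3637,.0225),pot=(.4753,-.0588,.085)).items():print(nm,proj(p,X).round(1))
t,pt,_=snap("top","top1");sc,ps,_=snap("scene","sc1")
a=cv2.resize(im[:360],(640,360));b=cv2.resize(t[230:310,140:480],(640,151),interpolation=2)
cv2.imwrite("pics/f1.png",np.vstack([a,b]));cv2.imwrite("pics/f2.png",cv2.resize(sc[180:420,150:470],(800,600),interpolation=2))
E
```

```text
32.15 [ 0.45315812 -0.18658157  0.20468272] [-0.3305579   0.46671275 -0.06214348]
cup [332.4 267.4]
sauc [330.4 247.6]
rest [417.5 365.1]
pot [286.6  39.6]
```

View pics/f1.png

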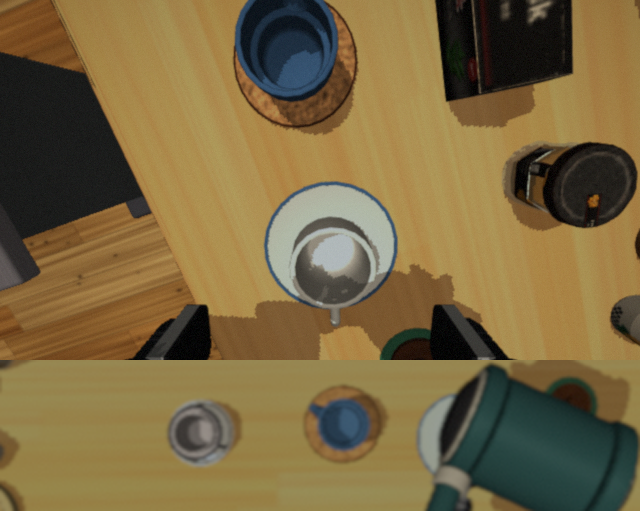

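View pics/f2.png

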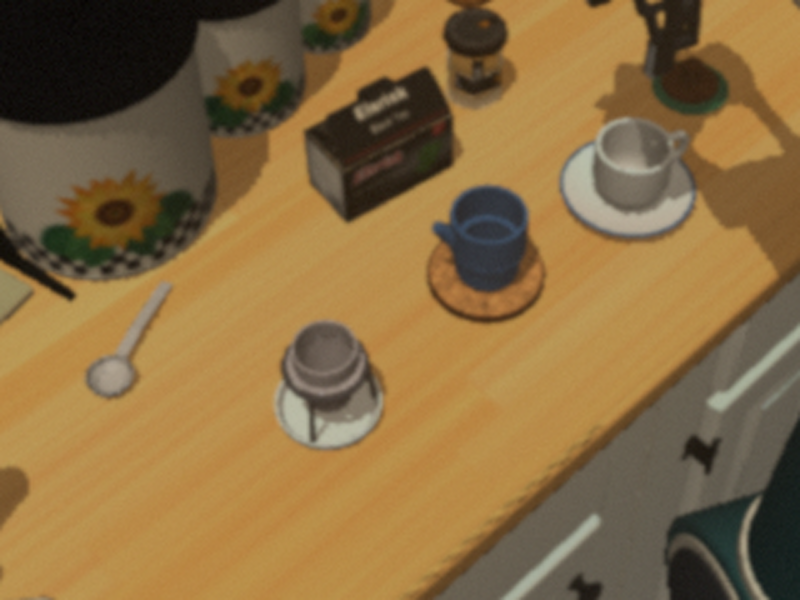

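The wrist view has the cup's rim at (333,268), expected (332,267), and the pot's mouth at about (287,45), on its mark. The scene view shows every piece upright in its place, with the box and jar undisturbed and the arm clear. I'm handing it in.

```bash
python3 -c "
from workcell import finish_job;print(finish_job())"
```

```text
the job is handed in; nothing more can be done
None
```

The tea set is laid out and the job is handed in. In order, the lid went onto the rest, the infuser into the ring, the pot onto the trivet and the cup onto the saucer. I felt contact before opening the gripper each time, and it took about 32 s.

- **Lid:** it measured about 2 mm off the middle of the rest after release, and I left it there.
- **Infuser, pot and cup:** the wrist images taken after release showed each within about 1 mm of where it should be. The infuser's collar was at the height it should have when fully home.
- **End state:** everything stood upright, the honey jar and tea box looked untouched, and the gripper was open and clear with almost no force on the wrist.
- **Disagreements:** my first top-view estimate of the tower was several millimetres off the wrist view, because the colour mask was contaminated. The trivet's y position differed by about 5 mm between the top and scene cameras. I used the wrist measurements for both.
- **Not checked:** I did not check clearance to the wall cabinet separately, but no unexpected force showed at the wrist at the end of any move. In the final top view the arm hid part of the saucer.

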